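# Cure the shell's rim, then slide the stage to its camera notch

### The job

With the stage still at the curing lamp, take the crank post and turn the turntable with its half shell anticlockwise (seen from above) by at least a full turn, round to its stop, so that the whole glued rim passes the lamp. Then take the black bar handle and slide the stage along the rail towards the inspection camera until you feel it click into the ball-detent notch. Finish gripping the handle and holding the stage still in that notch; do not let go, and leave the other things on the bench where they are.

Things in the scene. Friction and masses are not known exactly. Their poses are not given: they have to be found in the camera images.
- turntable_axis (a point): On the turntable's axis at the top face of its disc (steel disc 144 mm across, 8 mm thick, level, its top 68 mm above the bench). An open black half shell 92 mm across and 34 mm high is fixed on the disc. Its axes turn with the turntable; z up.
- crank_tip (a point): Top centre of the crank post: an upright post on the disc with a freely spinning black sleeve, 18 mm diameter and 44 mm high (90 to 134 mm above the bench), on a 12 mm steel pin, 61 mm from the turntable's axis. Moved in a circle it carries the disc round; the shell beside it is 32 mm lower than the post's top.
- turntable (a joint): Angle of the turntable in rad, growing anticlockwise seen from above; at 0 the crank post points along the rail, away from the handle. It starts between -0.6 and 0.2; stops at -0.6 and at 6.55. Light friction (under 1 N at the post), stays where left.
- handle (a point): Black upright bar handle fixed on the stage plate (130 x 235 mm, aluminium): 16 mm thick along the rail, 36 mm across it, 62 mm high, its top 106 mm above the bench. This point is the centre of its underside (44 mm above the bench); y axis along the rail in the sliding direction (to the camera), z up. It stands 125 mm behind the turntable's axis.
- stage (a joint): Travel of the stage in m, 0 to 0.20 (end stops), growing towards the inspection camera (grey box with black lens, low stand beyond the rail). Starts at 0 to 0.03, at the curing lamp (black tube on a post beyond the rail). Sliding takes 2 to 5 N. The one notch lies somewhere between 0.09 and 0.17, varying, where the turntable's axis is in front of the lens.
- pin (a joint): Drop of the spring ball hidden under the stage, m: 0 while it rides on the flat strip, 0.003 to 0.004 in the notch. The notch is 14 mm wide for a 24 mm ball, which begins to drop 7 mm before the centre and draws the stage in (the push falls to about 0 N); at the centre the resistance rises to about 9 to 13 N, beyond which it climbs out, either way.
- half_shell: Loose black open half shell (bowl), 100 mm across, 42 mm high, standing on the bench; origin under its centre. Leave alone.
- screw_pot: Loose white pot, 64 mm across, 35 mm high; origin under its centre. Leave alone.
- bin: Loose green open parts bin, 160 by 110 by 70 mm; origin under its centre. Leave alone.
- screwdriver: Loose screwdriver lying on the bench. Leave alone.

How it is judged:
On the way, in this order (a step that is already met when the one before it is completed fails the run):
1. the turntable has been turned round to its stop (over 6.3 rad) with the stage still at the lamp (travel under 0.06) (value of joint turntable above 6.3 rad and value of joint stage below 0.06 m), for 0.2 s.
2. the gripped stage sits in the notch (ball dropped over 2 mm) (value of joint pin above 0.002 m and contact force between stage_c0 and the fingers above 3 N), for 0.3 s.
At the end, for the whole second after the job is handed in: The fingers hold the handle (over 3 N), the stage is at rest (under 5 mm/s) in the notch (travel over 0.08 m, ball dropped over 2 mm) and the turntable is still round near its stop (over 6.1 rad) (all of step 2 and value of joint stage above 0.08 m and velocity of joint stage between -0.005 and 0.005 m/s and value of joint turntable above 6.1 rad); the arm keeps its last pose, push and grip.
It fails at once if a bystander was moved by more than 30 mm (distance of any of half_shell, screw_pot, bin, screwdriver from where it was at the start of the episode above 0.03 m).
It also fails if it takes over 72 s, if anything falls off the work surface, if the arm or the gripper's body presses on something with over 40 N, if the wrist force passes 120 N, or if a joint passes its speed limit or range.

### The arm

A 7-joint arm with a two-finger parallel gripper is mounted at the origin on the work surface. World frame = base frame: x ahead of the robot, y to its left, z up, the work surface at z = 0. Lengths are in m, angles in rad, forces in N, time in s.
With the tool pointing down it reaches from about 0.4 to 0.75 m from the base axis. Payload 19.5 kg.
Tool frame: the origin (TCP) lies at the very end of the fingers, on their centre line; the grasp point (between the pads) lies 19 mm behind it (manip.grasp_offset is the distance from the TCP to the grasp point, in m); z points along the fingers, y is the line along which they close (so a half turn about z gives the same grasp; the last joint's range is limited). The gripper opens to 85 mm and grips with 20 to 120 N. Pads are 22 mm wide; open, the fingers measure 114 mm over their backs; the gripper's body (76 mm by 85 mm) begins 54 mm behind the grasp point. The pads swing forward as they close: fully open they stand 13 mm farther back than shut.
Start: joints at [1.197, 0.707, -0.028, 1.485, 0.022, 0.951, -0.075], TCP at [0.187, -0.544, 0.231] pointing down, gripper open.
Joint ranges: [-2.71, 2.71], [-0.32, 2.16], [-1.57, 1.52], [0, 2.45], [-1.46, 4.6], [0, 2.02], [-2.83, 2.83]. Speed limits (rad/s): [1.89, 1.89, 2.57, 2.57, 3.01, 3.01, 3.01].

### API

Orientations are given as a unit quaternion [w, x, y, z].
In Python, from cell import manip, fingers, imaging, workorder gives the robot as it stands. Calls block until the motion is done:
- manip.move_ptp(position, orientation): joint-space move of the TCP to a pose.
- manip.movel(position, rot=None, feed=0.15): straight line of the TCP; rot=None keeps the orientation; feed is the mean speed in m/s.
- manip.move_j(angles): joint-space move.
- fingers.gripper_to(opening): finger opening in m; the grip force is fixed at half the most; returns when the fingers have stopped.
- manip.dwell(seconds).
- manip.ik(position, orientation): joint angles nearest the present ones, or None.
- imaging.grab_frame(name): name is "side" or "top"; returns a dict with "pixels" (480x640x3 uint8, red, green, blue), "mtx" (3x3 intrinsics, pixels), "T" (4x4, takes a point from camera to world coordinates). Camera axes: x right, y up, looking along -z (the intrinsics and any distortion apply to the point x, -y, -z); pixel columns grow to the right and rows downward; lengths in m; the calibration is good to about 2 mm. A picture is of the moment at which its call begins. There is no depth.
A pose or a line that the arm cannot do raises manip.IKError and nothing moves.
- workorder.close_job(): hands the job in; it is judged then, once.
Readings, each from a call of its own:
- manip.get_clock(): time.
- manip.get_joint_positions(): joint angles.
- manip.get_joint_vel(): joint speeds.
- manip.get_effort(): joint torques, N m.
- manip.get_position(): TCP position.
- manip.get_eef_rot(): TCP orientation.
- manip.get_ft_force(): force on the tool from outside, world axes, zero at the start.
- manip.get_moment(): the same for the moment, N m.
- manip.get_gripper_width(): finger opening in m.
- manip.get_gripper_force(): force on a finger pad.
Only numpy, scipy, OpenCV 4.12 (cv2) and the standard library are available. Lean on these libraries where they do the work, as an engineer would, in place of code of your own. Each camera call takes 0.05 s, during which the arm holds its last target. There are 200 camera calls.

## Working session

There is one attempt and no reset: what is moved stays moved. The work goes in short steps, each a Python script; the robot and the scene stay as the last script left them, time stands still between calls to the robot, and variables do not carry over. Pictures are saved under pics/ and viewed, at most 10 in all, crops included, and the job is handed in when it is done.

```bash
mkdir -p pics; ls; python3 - <<'E'
from cell import manip, fingers, imaging
import cv2,numpy as np
for n in("top","side"):
    f=imaging.grab_frame(n);cv2.imwrite(f"pics/{n}0.png",f["pixels"][:,:,::-1]);print(n,f["mtx"].tolist(),np.round(f["T"],4).tolist(),[k for k in f])
print(manip.get_clock(),manip.get_eef_rot(),manip.get_gripper_width(),manip.grasp_offset)
E
```

```text
pics
top [[535.1469301583838, 0.0, 324.09365588232464], [0.0, 535.1469301583838, 234.02586482929357], [0.0, 0.0, 1.0]] [[-0.0139, 0.9877, -0.1556, 0.2405], [-0.9999, -0.0124, 0.0101, 0.0154], [0.008, 0.1557, 0.9878, 1.5256], [0.0, 0.0, 0.0, 1.0]] ['pixels', 'mtx', 'T']
side [[472.03526428723916, 0.0, 312.06840765100156], [0.0, 472.03526428723916, 243.08438149778624], [0.0, 0.0, 1.0]] [[-0.7601, 0.4884, -0.4287, -0.0605], [-0.6497, -0.5571, 0.5172, 0.6435], [0.0138, 0.6716, 0.7407, 1.049], [0.0, 0.0, 0.0, 1.0]] ['pixels', 'mtx', 'T']
0.1 [-4.81812363e-04  9.86268885e-01  1.65146733e-01 -1.00531041e-04] 0.08539919876570835 0.0187
```

View pics/top0.png

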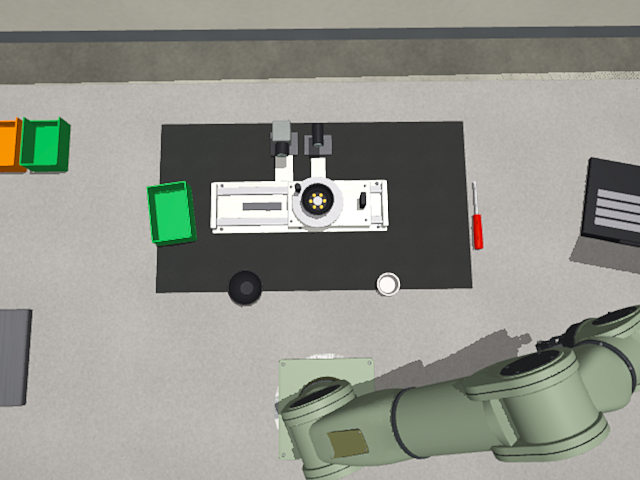

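View pics/side0.png

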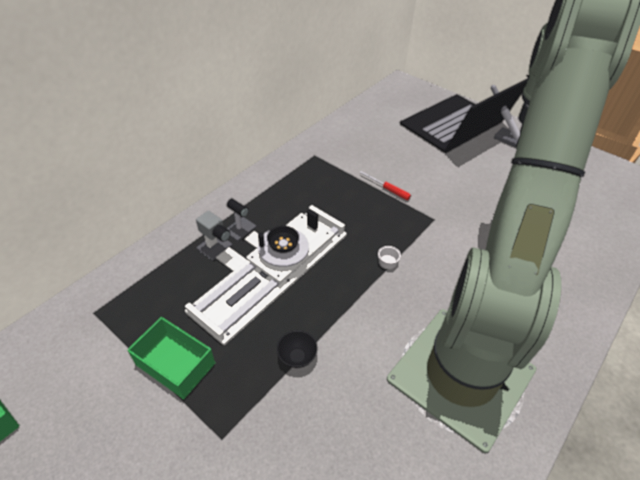

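The rail runs along world y, with the camera at +y. In the top view the turntable is at about (318,202), the handle at (362,200) and the crank post at (297,188). The lamp is at (318,140) and the inspection camera at (281,140). Next I'll zoom in.

```bash
python3 - <<'E'
import cv2,numpy as np
a=cv2.imread("pics/top0.png")[170:240,270:395];b=cv2.imread("pics/side0.png")[190:280,230:350]
a=cv2.resize(a,None,fx=6,fy=6,interpolation=cv2.INTER_CUBIC)[:, :750];b=cv2.resize(b,None,fx=6,fy=6,interpolation=cv2.INTER_CUBIC)
cv2.imwrite("pics/ta.png",a);cv2.imwrite("pics/sb.png",b)
for n,(r0,r1,c0,c1) in {"top0":(175,225,285,375),"side0":(200,260,250,325)}.items():
    g=cv2.imread(f"pics/{n}.png").max(2)[r0:r1,c0:c1]
    k,l,s,c=cv2.connectedComponentsWithStats((g<75).astype(np.uint8))
    for i in range(1,k):
        if s[i,4]>12: print(n,s[i]+[c0,r0,0,0,0],c[i]+[c0,r0])
E
```

```text
top0 [294 175  17   6  80] [300.575  177.0875]
top0 [326 175  49   5 237] [350.75527426 176.94514768]
top0 [295 184   6   9  38] [297.36842105 187.78947368]
top0 [301 183  33  32 611] [317.00490998 198.34860884]
top0 [359 192   7  17  87] [362.37931034 199.89655172]
side0 [ 250  200   75   53 2211] [280.94527363 218.70918137]
side0 [250 245   5   7  23] [251.43478261 247.82608696]
```

View pics/ta.png

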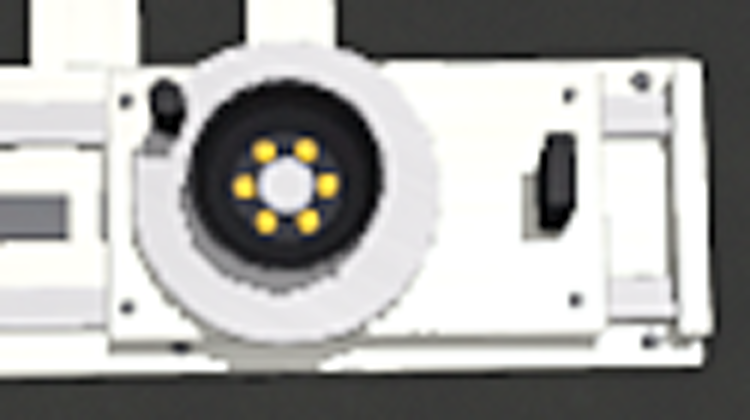

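View pics/sb.png

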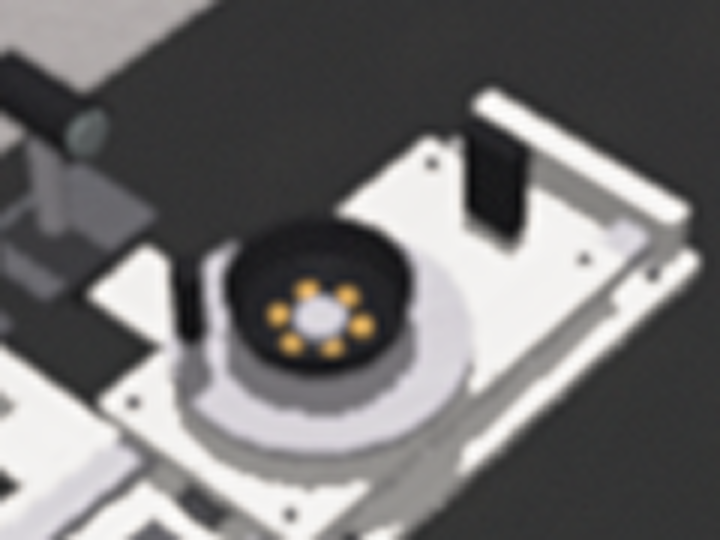

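The top crop shows the post's blob centre at (297.4,187.8) px, the shell circle centre at (317,198.5) and the handle blob centre at (362.4,199.9). In the side crop the post is at about (261,241) and the handle at about (312,220).

```bash
cat > h.py <<'E'
import numpy as np,cv2
from cell import manip,fingers,imaging,workorder
def ray(f,uv,z):
    K,T=np.array(f["mtx"]),np.array(f["T"])
    d=np.linalg.inv(K)@[uv[0],uv[1],1]; d=T[:3,:3]@[d[0],-d[1],-d[2]]
    return T[:3,3]+d*(z-T[2,3])/d[2]
def pix(f,p):
    K,T=np.array(f["mtx"]),np.array(f["T"]); q=T[:3,:3].T@(np.array(p)-T[:3,3]); q=K@[q[0],-q[1],-q[2]]; return q[:2]/q[2]
def down(a): # tool down, finger-closing line (tool y) at world yaw a
    from scipy.spatial.transform import Rotation as R
    y=np.array([np.cos(a),np.sin(a),0]);z=np.array([0,0,-1.]);q=R.from_matrix(np.c_[np.cross(y,z),y,z]).as_quat()
    return q[[3,0,1,2]]
E
python3 - <<'E'
from h import *
f=imaging.grab_frame("top");s=imaging.grab_frame("side")
g=f["pixels"];
P=ray(f,(297.4,187.8),.112);C=ray(f,(317,198.5),.102);H=ray(f,(362.4,199.9),.075);D=ray(f,(270-.5+287.5/6,170-.5+192.5/6),.068)
for n,v in zip("PCHD",(P,C,H,D)):print(n,v.round(4),pix(s,v).round(1))
print(np.linalg.norm((P-C)[:2]),np.linalg.norm((C-H)[:2]),np.linalg.norm((D-H)[:2]),np.linalg.norm((P-D)[:2]))
# rail edges: dark mat/white edge of plate/base, near edge
w=(g.min(2)>150).astype(np.uint8);w[:,:205]=0;w[:,395:]=0;w[:178]=0;w[240:]=0
for c in(225,250,350,380):
    r=np.where(w[:,c])[0];print(c,r.min(),r.max(),ray(f,(c,r.max()),.0).round(4),ray(f,(c,r.min()),.03).round(4))
print(manip.get_joint_positions())
for a in (0,np.pi/2,-np.pi/2,np.pi):
    for p in (C,H,H+[0,.17,0]): print(a,manip.ik([p[0],p[1],.1],down(a)))
E
```

```text
P [0.5908 0.0715 0.112 ] [261.4 240.3]
C [0.5628 0.0188 0.102 ] [282.5 237.1]
H [ 0.5634 -0.107   0.075 ] [312.1 219.6]
D [0.5617 0.0178 0.068 ] [283.5 245.4]
0.05972360031045562 0.12579469191800804 0.12482976090048654 0.061101713522818374
225 182 232 [0.4902 0.2854 0.    ] [0.6307 0.2823 0.03  ]
250 181 232 [0.4893 0.2134 0.    ] [0.6328 0.2106 0.03  ]
350 180 230 [ 0.4915 -0.0753  0.    ] [ 0.6323 -0.0766  0.03  ]
380 180 230 [ 0.4905 -0.1621  0.    ] [ 0.6313 -0.163   0.03  ]
[ 1.19728993  0.70684747 -0.02762761  1.48481568  0.02199059  0.95092538
 -0.07547884]
0 [ 0.01219319  0.87404119 -0.19922594  1.66738397  0.26189626  0.62640214
 -0.33049826]
0 [ 0.24664738  0.88725629 -0.22690283  1.62767567  0.28856516  0.65974466
 -0.12853331]
0 [-0.07856319  0.87702651 -0.17446899  1.65347212  0.22816945  0.63108336
 -0.37613274]
1.5707963267948966 [ 0.24763741  0.94837638 -0.68621566  1.65922756  0.77537927  0.82630299
  0.78670493]
1.5707963267948966 [ 0.42199954  0.93731947 -0.59059409  1.62149394  0.67801321  0.79737444
  1.10251754]
1.5707963267948966 [ 0.16590738  0.95116291 -0.68120379  1.64495428  0.76661505  0.83160939
  0.72114528]
-1.5707963267948966 [-0.20896087  0.88773137  0.23466223  1.67494493 -0.31722006  0.61648953
 -1.36826905]
-1.5707963267948966 [ 0.04766149  0.89220295  0.16817885  1.63461636 -0.22192751  0.63352881
 -1.23707271]
-1.5707963267948966 [-0.30123342  0.89574298  0.26581742  1.66112303 -0.35427981  0.63249338
 -1.41356999]
3.141592653589793 [-0.40454297  0.97691586  0.661463    1.68148274 -0.81074577  0.77875054
 -2.4925679 ]
3.141592653589793 [-0.1557263   0.97204476  0.60780677  1.64155497 -0.74228557  0.77238481
 -2.3423719 ]
3.141592653589793 [-0.48794768  0.98650261  0.68023284  1.66739145 -0.82309017  0.79731555
 -2.5641214 ]
```

```bash
python3 - <<'E'
from h import *
f=imaging.grab_frame("top");s=imaging.grab_frame("side")
def tri(a,b):
    M=[]
    for F,(u,v) in((f,a),(s,b)):
        K,T=np.array(F["mtx"]),np.array(F["T"]);P=K@np.diag([1,-1,-1])@np.linalg.inv(T)[:3]
        M+=[u*P[2]-P[0],v*P[2]-P[1]]
    X=np.linalg.svd(M)[2][3];return (X[:3]/X[3]).round(4)
t=cv2.resize(f["pixels"][115:190,260:340,::-1],None,fx=5,fy=5,interpolation=cv2.INTER_CUBIC)
b=cv2.resize(s["pixels"][190:265,190:270,::-1],None,fx=5,fy=5,interpolation=cv2.INTER_CUBIC)
cv2.imwrite("pics/lamp.png",np.hstack([t,b]))
print(tri((318,150),(244,212)),tri((297.4,187.8),(261.5,241)))
E
```

```text
[0.704  0.0178 0.1041] [0.5912 0.0714 0.1091]
```

View pics/lamp.png

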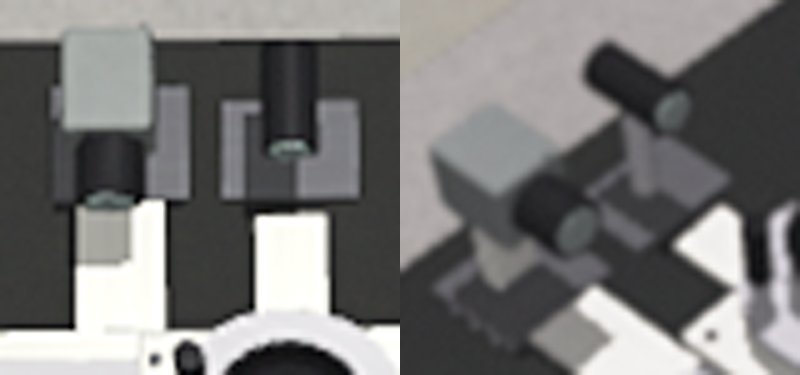

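The crop shows the lamp lens at top pixel (318,150), which is x≈0.70, and the camera lens at (281,154), x≈0.69. Both are clear of the crank circle, which reaches x=0.623. Next I'll grip the post.

```bash
python3 - <<'E'
from h import *
q=down(-np.pi/2); p=np.array([.591,.0715])
fingers.gripper_to(.05)
manip.move_ptp([*p,.2],q); print(manip.get_clock(),manip.get_ft_force())
manip.movel([*p,.111],feed=.1); print(manip.get_clock(),manip.get_ft_force())
fingers.gripper_to(.01)
print(manip.get_clock(),manip.get_position(),manip.get_ft_force(),manip.get_gripper_width(),manip.get_gripper_force())
f=imaging.grab_frame("side");cv2.imwrite("pics/g1.png",cv2.resize(f["pixels"][160:280,200:360,::-1],None,fx=4,fy=4))
E
```

```text
3.35 [-0.09935591 -0.13622282  0.9287361 ]
4.3917 [0.02866638 0.11556322 0.28238611]
4.7917 [0.59126445 0.0713483  0.11153905] [ 0.17229031 -1.16734304  5.65721837] 0.016260829585625868 58.41508984565735
```

View pics/g1.png

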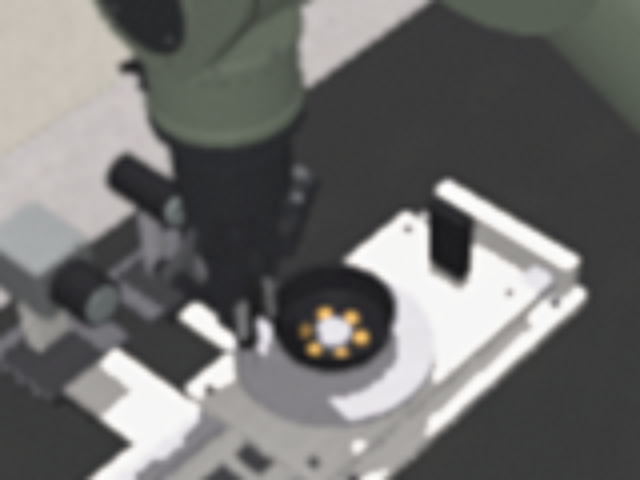

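The post is between the pads, with the fingertips just above the shell rim. I'll turn it with a small force-driven correction and check the forces first.

```bash
cat >> h.py <<'E'
R=.061
def circ(c,t): return c+R*np.array([-np.sin(t),np.cos(t)])
def turn(t0,t1,c,k=6e-5,feed=.06,z=.1115):
    c=np.array(c,float)
    n=int(np.ceil((t1-t0)/.2)); fm=0
    for t in np.linspace(t0,t1,n+1)[1:]:
        manip.movel([*circ(c,t),z],feed=feed)
        F=np.array(manip.get_ft_force()); fm=max(fm,np.hypot(*F[:2]))
        rad=np.array([-np.sin(t),np.cos(t)]); Fr=F[:2]@rad; Ft=F[:2]@[-np.cos(t),-np.sin(t)]
        print(round(t,2),"Fr %.1f Ft %.1f Fz %.1f"%(Fr,Ft,F[2]),c.round(4),round(manip.get_clock(),1))
        c+=k*Fr*rad
        if np.hypot(*F[:2])>50: print("STOP");break
    return c,t
E
python3 - <<'E'
from h import *
c=np.array([.5622,.0183]);p=np.array(manip.get_position())[:2];d=p-c;t=np.arctan2(-d[0],d[1]);print(t,np.hypot(*d))
print(turn(t,t+1.2,p-R*np.array([-np.sin(t),np.cos(t)])))
E
```

```text
-0.5013675358088602 0.060476044273262516
-0.3 Fr 0.3 Ft 0.8 Fz 0.4 [0.5619 0.0178] 5.2
-0.1 Fr 0.9 Ft 0.9 Fz 2.1 [0.562  0.0179] 5.5
0.1 Fr 2.3 Ft -0.3 Fz 3.4 [0.562  0.0179] 5.9
0.3 Fr 2.1 Ft -0.8 Fz 5.0 [0.5619 0.018 ] 6.2
0.5 Fr 1.4 Ft -0.3 Fz 6.2 [0.5619 0.0182] 6.6
0.7 Fr 2.7 Ft 0.4 Fz 6.5 [0.5619 0.0182] 6.9
(array([0.56176497, 0.01836145]), np.float64(0.6986324641911398))
```

```bash
python3 - <<'E'
from h import *
print(turn(.6986,3.4,[.5618,.0184]),manip.get_position(),manip.get_gripper_width())
f=imaging.grab_frame("top");cv2.imwrite("pics/g2.png",cv2.resize(f["pixels"][150:250,240:400,::-1],None,fx=4,fy=4))
E
```

```text
0.89 Fr 2.9 Ft 0.4 Fz 7.4 [0.5618 0.0184] 7.3
1.08 Fr 2.4 Ft -0.3 Fz 6.6 [0.5617 0.0185] 7.6
1.28 Fr 2.0 Ft 1.0 Fz 7.3 [0.5615 0.0186] 8.0
1.47 Fr 3.2 Ft 0.4 Fz 7.8 [0.5614 0.0186] 8.3
1.66 Fr 2.0 Ft 0.3 Fz 6.4 [0.5612 0.0186] 8.7
1.86 Fr 2.1 Ft 0.4 Fz 7.7 [0.5611 0.0186] 9.0
2.05 Fr 2.3 Ft 0.3 Fz 8.0 [0.561  0.0186] 9.3
2.24 Fr 2.0 Ft 0.4 Fz 7.6 [0.5609 0.0185] 9.7
2.44 Fr 2.1 Ft 0.3 Fz 7.1 [0.5608 0.0184] 10.0
2.63 Fr 1.7 Ft 1.0 Fz 7.7 [0.5607 0.0183] 10.4
2.82 Fr 1.3 Ft 0.8 Fz 7.1 [0.5606 0.0183] 10.7
3.01 Fr 1.8 Ft -0.2 Fz 7.4 [0.5606 0.0182] 11.0
3.21 Fr 2.3 Ft -0.0 Fz 7.7 [0.5606 0.0181] 11.4
3.4 Fr 2.0 Ft 0.4 Fz 6.7 [0.5606 0.0179] 11.7
(array([0.56064731, 0.01781701]), np.float64(3.4)) [ 0.57635832 -0.04055098  0.11152779] 0.015814814589982316
```

View pics/g2.png

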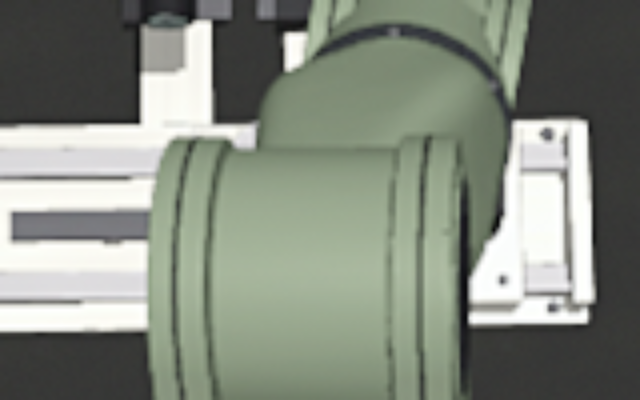

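The arm hides the table in this view. The finger width (16 mm) and small forces say the post is still held and the stage plate has stayed put, so I'll carry on to the stop.

```bash
python3 - <<'E'
from h import *
c,t=turn(3.4,6.4,[.5606,.0178],k=3e-5)
print(manip.get_gripper_width())
for t in np.arange(6.44,6.7,.03):
    manip.movel([*circ(c,t),.1115],feed=.03)
    F=np.array(manip.get_ft_force());Ft=F[:2]@[-np.cos(t),-np.sin(t)];print(round(t,2),F.round(1))
    if Ft<-8:break
print(manip.get_position(),manip.get_gripper_width(),manip.get_clock())
f=imaging.grab_frame("side");cv2.imwrite("pics/g3.png",cv2.resize(f["pixels"][160:280,200:360,::-1],None,fx=4,fy=4))
E
```

```text
3.59 Fr 2.3 Ft 0.3 Fz 5.7 [0.5606 0.0178] 12.1
3.78 Fr 2.7 Ft -0.1 Fz 7.3 [0.5606 0.0177] 12.5
3.96 Fr 3.8 Ft -0.2 Fz 6.2 [0.5607 0.0177] 12.8
4.15 Fr 2.9 Ft 0.4 Fz 6.6 [0.5608 0.0176] 13.1
4.34 Fr 4.1 Ft -0.8 Fz 6.0 [0.5608 0.0175] 13.5
4.53 Fr 2.6 Ft 0.2 Fz 6.5 [0.5609 0.0175] 13.8
4.71 Fr 2.2 Ft 0.5 Fz 5.8 [0.561  0.0175] 14.2
4.9 Fr 1.2 Ft 0.1 Fz 6.5 [0.5611 0.0175] 14.5
5.09 Fr 0.5 Ft -0.1 Fz 7.5 [0.5611 0.0175] 14.8
5.28 Fr 0.3 Ft 0.2 Fz 7.5 [0.5611 0.0175] 15.2
5.46 Fr -0.3 Ft -0.4 Fz 8.3 [0.5611 0.0175] 15.5
5.65 Fr -0.6 Ft -0.4 Fz 8.3 [0.5611 0.0175] 15.9
5.84 Fr -0.2 Ft 0.6 Fz 8.0 [0.5611 0.0175] 16.2
6.02 Fr -1.2 Ft 0.6 Fz 9.2 [0.5611 0.0175] 16.6
6.21 Fr -1.3 Ft 0.6 Fz 8.6 [0.5611 0.0174] 16.9
6.4 Fr -2.0 Ft 0.8 Fz 7.9 [0.5611 0.0174] 17.2
0.015825154478146544
6.44 [-0.6 -1.5  8. ]
6.47 [ 0.2 -1.5  7.8]
6.5 [ 0.9 -1.6  7.8]
6.53 [-0.8 -1.8  7.7]
6.56 [ 5.6 -0.7  4.1]
6.59 [15.   1.6 -2.9]
[0.54473039 0.07709375 0.11164016] 0.016219451963977484 18.7417
```

View pics/g3.png

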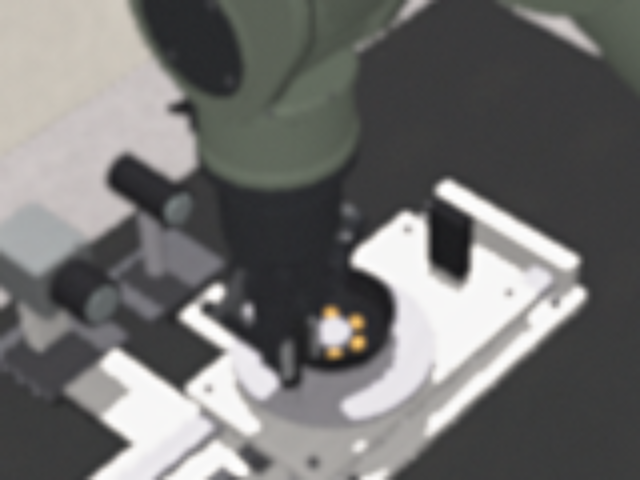

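The stop was felt at about 6.55 rad, and the handle is at the same pixels as before. I'll release the post and take the handle.

```bash
python3 - <<'E'
from h import *
manip.movel([*circ(np.array([.5611,.0174]),6.54),.1115],feed=.03);manip.dwell(.3)
fingers.gripper_to(.045)
p=np.array(manip.get_position());manip.movel([p[0],p[1],.17],feed=.1)
h=[.562,-.1072]
manip.movel([*h,.17],feed=.15); manip.movel([*h,.073],feed=.08);print(manip.get_ft_force())
fingers.gripper_to(.008)
print(manip.get_position(),manip.get_ft_force(),manip.get_gripper_width(),manip.get_gripper_force(),manip.get_clock())
f=imaging.grab_frame("side");cv2.imwrite("pics/g4.png",cv2.resize(f["pixels"][160:280,200:360,::-1],None,fx=4,fy=4))
E
```

```text
[ 0.26924625  0.36976199 -0.01079006]
[ 0.5621317  -0.10719475  0.07340135] [-0.95251124  0.45187629  7.4133856 ] 0.015337605577791595 59.412792921066284 23.5833
```

View pics/g4.png

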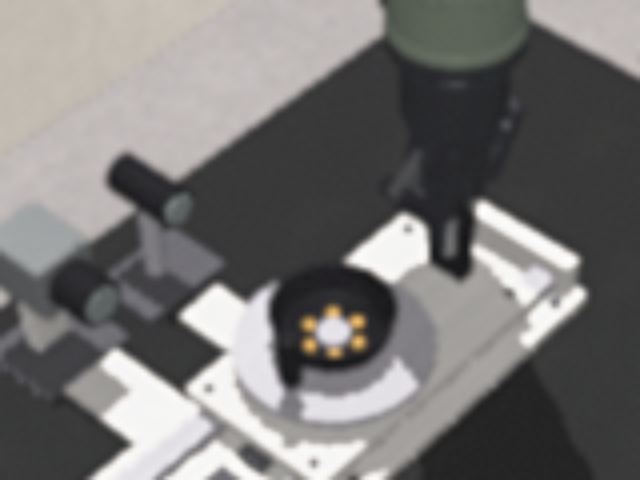

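The crank is at its stop and the fingers hold the handle. I'll slide the stage and feel for the notch.

```bash
python3 - <<'E'
from h import *
x,z=.562,.0734
f=imaging.grab_frame("top");print("lens y",ray(f,(281,154),.11)[1])
manip.movel([x,-.06,z],feed=.06);print(manip.get_ft_force())
dip=False
for y in np.arange(-.058,.075,.001):
    manip.movel([x,y,z],feed=.02);F=np.array(manip.get_ft_force());py=manip.get_position()[1]
    print("%.3f %.4f Fy %.1f Fx %.1f"%(y,py,F[1],F[0]),end=" | ")
    if F[1]>-1: dip=True
    if dip and F[1]<-4.5: print("centre");break
    if manip.get_clock()>60: break
print(manip.get_clock(),manip.get_gripper_width(),manip.get_gripper_force())
E
```

```text
lens y 0.11591964529245186
[0.4961886  3.29425562 0.82128015]
-0.058 -0.0581 Fy -0.1 Fx -0.1 | -0.057 -0.0572 Fy -3.9 Fx -0.4 | -0.056 -0.0560 Fy -3.6 Fx -1.1 | -0.055 -0.0550 Fy -2.5 Fx 0.0 | -0.054 -0.0539 Fy -3.9 Fx 0.2 | -0.053 -0.0529 Fy -1.9 Fx 0.8 | -0.052 -0.0519 Fy -3.1 Fx 0.1 | -0.051 -0.0508 Fy -2.4 Fx 0.4 | -0.050 -0.0499 Fy -2.0 Fx -0.5 | -0.049 -0.0488 Fy -2.0 Fx 0.2 | -0.048 -0.0478 Fy -2.4 Fx -0.8 | -0.047 -0.0469 Fy -3.2 Fx 0.5 | -0.046 -0.0459 Fy -3.0 Fx -0.6 | -0.045 -0.0448 Fy -2.0 Fx 0.0 | -0.044 -0.0438 Fy -2.3 Fx -0.8 | -0.043 -0.0429 Fy -2.2 Fx 0.2 | -0.042 -0.0418 Fy -2.1 Fx -0.6 | -0.041 -0.0408 Fy -2.6 Fx -1.1 | -0.040 -0.0398 Fy -2.3 Fx -0.8 | -0.039 -0.0387 Fy -2.3 Fx -0.4 | -0.038 -0.0377 Fy -1.8 Fx -1.0 | -0.037 -0.0367 Fy -2.2 Fx -1.8 | -0.036 -0.0356 Fy -1.5 Fx -0.8 | -0.035 -0.0346 Fy -3.4 Fx -0.7 | -0.034 -0.0336 Fy -2.4 Fx -1.4 | -0.033 -0.0326 Fy -2.5 Fx -1.0 | -0.032 -0.0315 Fy -2.0 Fx -1.2 | -0.031 -0.0306 Fy -3.0 Fx -0.3 | -0.030 -0.0296 Fy -2.6 Fx -1.0 | -0.029 -0.0286 Fy -1.8 Fx -1.0 | -0.028 -0.0275 Fy -3.3 Fx 0.5 | -0.027 -0.0266 Fy -2.8 Fx -0.9 | -0.026 -0.0256 Fy -2.1 Fx -1.9 | -0.025 -0.0245 Fy -2.4 Fx -1.2 | -0.024 -0.0236 Fy -1.8 Fx -1.0 | -0.023 -0.0226 Fy -2.8 Fx -0.4 | -0.022 -0.0215 Fy -2.5 Fx -1.5 | -0.021 -0.0206 Fy -3.3 Fx -1.4 | -0.020 -0.0196 Fy -3.1 Fx -1.4 | -0.019 -0.0185 Fy -2.2 Fx -1.5 | -0.018 -0.0176 Fy -2.0 Fx -1.0 | -0.017 -0.0162 Fy -1.2 Fx -1.9 | -0.016 -0.0152 Fy -0.8 Fx -0.8 | -0.015 -0.0141 Fy -0.1 Fx -1.0 | -0.014 -0.0130 Fy 1.4 Fx -0.7 | -0.013 -0.0119 Fy 1.1 Fx -1.6 | -0.012 -0.0108 Fy 2.4 Fx -1.4 | -0.011 -0.0101 Fy -0.1 Fx -0.5 | -0.010 -0.0096 Fy -2.5 Fx -1.7 | -0.009 -0.0093 Fy -6.7 Fx -1.2 | centre
37.1167 0.015030904553143922 59.83185946941376
```

The notch signature is clear. The push began to fall at y=-0.017, reversed, then rose steeply at about -0.0095, 7 mm later. That matches the lens position (0.116-0.125=-0.009). I'll relax the push slightly, check that it is steady, and hand in.

```bash
python3 - <<'E'
from h import *
manip.movel([.562,-.0098,.0734],feed=.01);manip.dwell(1)
print(manip.get_position(),manip.get_ft_force(),manip.get_gripper_force(),manip.get_gripper_width(),abs(manip.get_joint_vel()).max(),manip.get_clock())
print(workorder.close_job())
E
```

```text
[ 0.56194411 -0.0095202   0.07341324] [-1.11924109 -3.99771109  5.08468771] 59.90012347698212 0.015374692166595942 0.0013320464647888686 38.3667
the job is handed in; nothing more can be done
None
```

I turned the turntable to its stop (felt at about 6.55 rad), slid the stage into the detent notch by feel, and handed the job in at about 38 s with the handle gripped at about 60 N; no verdict came back.

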